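Refit the sprung idler roller in its strip-guide stand

ROBOT

A 6-joint arm with a two-finger parallel gripper is mounted at the origin on a cart in front of the work surface, level with it; the furniture and walls round the work are solid. World frame = base frame: x ahead of the robot, y to its left, z up, the work surface at z = 0. Lengths are in m, angles in degrees, forces in N, time in s.
With the tool pointing down it reaches from about 0.25 to 0.775 m from the base axis. Payload 4 kg.
Tool frame: the origin (TCP) lies at the very end of the fingers, on their centre line; the grasp point (between the pads) lies ctrl.grip_point_offset behind it (ctrl.grip_point_offset is the distance from the TCP to the grasp point, in m); x points along the fingers, y is the direction in which the jaws open and shut, and the axes are right-handed (so a half turn about x gives the same grasp; the last joint's range is limited). The gripper opens to 94 mm and grips with 3 to 60 N. Pads are 16 mm wide; open, the fingers measure 119 mm over their backs; the gripper's body (75 mm by 177 mm) begins 78 mm behind the grasp point.
Start: joints at [-78.959, 4.996, 78.535, -0, 96.463, -5.907], TCP at [0.16, -0.526, 0.206] pointing down, gripper open.
Joint ranges: [-177.83, 177.83], [-43.37, 116.18], [15.69, 146.23], [-61.86, 241.86], [9.47, 152.12], [-147.06, 147.06]. Speed limits (degrees/s): [159.86, 159.86, 180, 180, 180, 180].

INTERFACE

Orientations are given as [roll, pitch, yaw] about the fixed x, y, z axes, in that order (R = Rz(yaw) Ry(pitch) Rx(roll)).
In Python, from bench import ctrl, viewer gives the robot as it stands.
- The arm moves only by the shell command python3 -m inch 'ROWS'. ROWS is a JSON object of lists of equal length, an entry for each row: "turn": the turn, a rotation vector about the tool's x, y, z in degrees, a list of three; "travel": the shift along the tool's x, y, z in mm, a list of three; "gripper": the opening, from 0 (shut) to 1 (fully open). In form: {"turn": [[rx, ry, rz], ...], "travel": [[x, y, z], ...], "gripper": [gripper, ...]}. A call has exactly 8 rows; each row shifts and turns the commanded pose from where the row before left it, along the tool's axes as they then stand; what a row does not reach is not made up. A row lasts 1/8 s, in which the tool goes at most 62.5 mm and 10.7 degrees, less where a joint would pass 70% of its speed; a pose out of reach is approached as far as the arm can. A call with a gripper value outside its range is refused whole. The fingers move at their own pace and stop on an object; the grip force is fixed at half the most. Time passes only in rows, so rows that do not move let the fingers close, or fill a call up. It gives the time, the measured TCP pose, the force and the opening at its end, in the units of the state.
- ctrl.get_obs(): the state, without advancing time (a new reading comes with each control period).
- viewer.camera(name): name is "scene" or "top" or "wrist"; returns a dict with "color" (400x640x3 uint8, red, green, blue), "range_z" (400x640 float32, m along the optical axis (not along the pixel's ray), 0 where there is no reading), "K" (3x3 intrinsics, pixels), "view" (4x4, takes a point from world to camera coordinates). Camera axes: x right, y up, looking along -z (the intrinsics and any distortion apply to the point x, -y, -z); pixel columns grow to the right and rows downward; lengths in m; the calibration is good to about 2 mm. A picture is of the moment at which its call begins.
- ctrl.hand_in(): hands the job in, once; it reports no verdict.
Trained networks look in a picture, given as the dict that the camera call returned (one of the last four; its "shot" number tells which), for a name from the list of things; names that differ only in an ending like _2 or _b are one class to them, and where a whole thing is asked for, a point or a joint stands for the part that bears it (a point fixed in the world has none). Each returns a list of dicts, best first, with "score" (0 to 1); they miss things now and then, are a little off and sometimes report something else, mostly with a low value. They report only what shows in the picture. A call takes as long as a camera call. They do not tell look-alikes from the thing itself.
- viewer.outline_of(label, picture): "region" (400x640 bool, what is visible of it).
- viewer.pinpoint(label, picture): "point" ([x, y, z] in m, in world coordinates, good to about 4 mm: a listed point, or the origin of a listed thing).
The state is a dict: "time_s": time; "joints": joint angles; "dq": joint speeds; "joint_efforts": joint torques, N m; "eef_pos": TCP position; "orientation": TCP orientation; "contact_force": force on the tool from outside, world axes, zero at the start; "ft_torque": the same for the moment, N m; "gripper_width": finger opening in m.
Only numpy, scipy, OpenCV 4.12 (cv2) and the standard library are available. Lean on these libraries where they do the work, as an engineer would, in place of code of your own. Each camera call takes 0.05 s, during which the arm holds its last target. There are 200 camera calls.

TASK

Take the sprung idler roller out of its parking rest and refit it in the strip-guide stand: press its long white sprung plunger against the back wall of the tall slotted cheek until the short pin at the other end clears the low cheek, lower it, and ease it back so that the pin is fully home in the low cheek's hole and the plunger sits at the bottom of the slot. Work gently: do not force the plunger to the end of its travel, do not let the spring snap the roller home, and leave the loupe, the anvil and the tin where they are.

Things in the scene. Friction and masses are not known exactly. Their poses are not given: they have to be found in the camera images.
- roller: Loose roller, 0.2 kg: plain aluminium barrel 24 mm in diameter, 84 mm long. Origin on the axis at mid-barrel, y axis along the roller. A sprung white plunger sticks out at +y, a short steel pin at -y. It starts level in the parking rest, origin 42 mm over the worktop; the middle 50 mm of the barrel is free for a grasp from above.
- plunger_tip_free (a point): Where the plunger's tip is when free: 66 mm along +y from the roller's origin. The plunger is slippery nylon, 10 mm in diameter, and stands 24 mm out of the barrel. It starts to yield at 3 N, stiffens by 0.9 N per mm and is solid after 14 mm (15.6 N). This point is fixed to the barrel.
- pin_tip (a point): Tip of the fixed bevelled slippery steel pin, 9 mm in diameter, 8 mm long, at the roller's -y end: 50 mm from its origin. It belongs in the low cheek's 12 mm through hole (bevelled mouth, axis 50 mm up, in line with the slot). The low cheek's inner face is 105 mm from the back wall; seated, the barrel's end face rests on it and the roller's origin is 63 mm from the back wall.
- rest: Fixed parking rest, 56 x 80 mm, where the roller starts. Its y axis is along the parked roller. Two black plastic vees at y = -30 and +30 mm (10 mm thick, up to 43 mm high) carry the barrel; the base between them is 8 mm high. Origin on the worktop under the middle.
- stand: Fixed stand, base 64 x 216 x 10 mm, y axis along the seated roller. On it a head (plate with a tall slotted cheek at +y, top 94 mm high, and a low cheek at -y, 12 mm thick, 44 mm wide, 60 mm high) is clamped up to 20 mm either way along y from its mid position: differently each time, not measured, to be found by feel or sight. It does not yield. Origin on the worktop, mid-base.
- eye_loupe: Bystander: black tapered loupe, 36 mm in diameter, 32 mm high, standing loose beyond the work. Origin under its middle.
- anvil: Bystander: steel anvil with a round foot, 60 mm in diameter, 35 mm high, loose. Origin under its middle.
- tin: Bystander: round paste tin, 70 mm in diameter, 29 mm high, loose. Origin under its middle.
- slot_mid (a point): Stand point at y = 68 mm, 50 mm up: where the back wall's face of the tall cheek would be with the head in mid position (really up to 20 mm nearer or farther along y), mid-slot, at seated-axis height. The slot, 6 mm deep, is open above and towards the roller, 16 mm wide from its top to 9 mm above this height, narrowing to 11 mm at 3 mm above; floor 5 mm below.
Things that resemble listed ones, but are neither listed nor needed, are in the scene too. Of the things shaped like the roller, the aluminium one is meant.

How it is judged (in metres and radians):
On the way, in this order (a step that is already met when the one before it is completed fails the run):
1. the roller is lifted out of its rest (height (world z) of roller above 0.062 m and contact force between roller and the fingers above 1 N), for 0.1 s.
2. the roller, still held, is lowered between the cheeks with its plunger in the slot (contact force between roller and the fingers above 1 N and z of roller in the frame of slot_mid between -0.005 and 0.004 m and x of roller in the frame of slot_mid between -0.004 and 0.004 m and y of roller in the frame of slot_mid between -0.09 and -0.025 m), for 0.1 s.
At the end, for the whole second after the job is handed in: Roller released and at rest in the stand: axis within 0.045 rad of the stand's y, within 2.5 mm sideways of the slot's middle, 46.5 to 52.5 mm over the worktop, 41 to 85 mm short of slot_mid along y (with the head where it may be, only possible with the pin home in the low cheek) (x of roller in the frame of slot_mid between -0.0025 and 0.0025 m and z of roller in the frame of slot_mid between -0.0035 and 0.0025 m and y of roller in the frame of slot_mid between -0.085 and -0.041 m and angle between the y axis of roller and the y axis of stand, either way round below 0.045 rad and linear speed of roller below 0.01 m/s); the robot touches nothing.
It fails at once if the roller or its plunger bears on the stand with more than 32 N in all (plunger driven solid, roller forced or dropped) (contact force between roller and stand above 32 N).
It fails at once if the roller, lowered between the cheeks, snaps along faster than 0.2 m/s (linear speed of roller above 0.2 m/s and z of roller in the frame of slot_mid below 0.004 m and x of roller in the frame of slot_mid between -0.01 and 0.01 m and y of roller in the frame of slot_mid between -0.095 and -0.02 m).
It fails at once if the loupe, anvil or tin is moved by more than 20 mm (distance of any of eye_loupe, anvil, tin from where it was at the start of the episode above 0.02 m).
It also fails if it takes over 58 s, if anything falls off the work surface, if the arm or the gripper's body presses on something with over 40 N, if the wrist force passes 120 N, or if a joint passes its speed limit or range.

## Working session

There is one attempt and no reset: what is moved stays moved. The work goes in short steps, Python scripts to look and compute and a shell command to move; the robot and the scene stay as the last step left them, time stands still between calls to the robot, and variables do not carry over. Pictures are saved under pics/ and viewed, about 8 in all and at most 12, crops included, and the job is handed in when it is done.

```bash
mkdir -p pics; ls
cat > h.py <<'E'
import numpy as np, cv2
from bench import ctrl, viewer
def px2w(p,u,v):
    z=float(p["range_z"][int(round(v)),int(round(u))]);K=np.array(p["K"])
    c=np.array([(u-K[0,2])/K[0,0]*z,-(v-K[1,2])/K[1,1]*z,-z,1])
    return (np.linalg.inv(np.array(p["view"]))@c)[:3]
def cloud(p):
    z=p["range_z"].astype(float);K=np.array(p["K"]);v,u=np.mgrid[:z.shape[0],:z.shape[1]]
    c=np.stack([(u-K[0,2])/K[0,0]*z,-(v-K[1,2])/K[1,1]*z,-z,np.ones_like(z)],-1)
    return (c@np.linalg.inv(np.array(p["view"])).T)[...,:3]
def w2px(p,w):
    c=np.array(p["view"])@np.append(w,1);K=np.array(p["K"])
    return K[0,0]*c[0]/-c[2]+K[0,2],K[1,1]*-c[1]/-c[2]+K[1,2]
def save(p,name,crop=None,s=1):
    im=p["color"][...,::-1]
    if crop: im=im[crop[1]:crop[3],crop[0]:crop[2]]
    cv2.imwrite("pics/"+name,cv2.resize(im,None,fx=s,fy=s,interpolation=cv2.INTER_CUBIC))
E
python3 - <<'E'
from h import *
print(ctrl.grip_point_offset, ctrl.get_obs())
for c in ["top","scene"]:
    p=viewer.camera(c); save(p,c+"1.png")
    for l in ["roller","plunger_tip_free","pin_tip","rest","stand","slot_mid","eye_loupe","anvil","tin"]:
        print(c,l,[(np.round(d["point"],3).tolist(),round(d["score"],2),np.round(w2px(p,d["point"])).tolist()) for d in viewer.pinpoint(l,p)])
E
```

```text
pics
0.0188 {'time_s': 0.0, 'joints': array([-7.89586924e+01,  5.03871102e+00,  7.86247515e+01, -9.37654885e-04,
        9.64630529e+01, -5.90661701e+00]), 'dq': array([ 0.0065565 ,  0.03431585, -0.04006061,  0.01928305,  0.00166713,
        0.03321206]), 'joint_efforts': array([-2.86756585e-04, -3.40186214e+01, -3.02427721e+01,  7.17862090e-02,
        3.31202452e-02, -1.54634722e-04]), 'eef_pos': array([ 0.16021468, -0.52556635,  0.20430793]), 'orientation': array([-95.48457735,  89.87348112, 101.46324274]), 'contact_force': array([ 0.73987954,  0.28535296, -0.85972089]), 'ft_torque': array([-0.02198417,  0.01316359, -0.06843309]), 'gripper_width': 0.09401831218689784}
top roller [([0.507, -0.262, 0.045], 0.88, [405.0, 212.0]), ([0.376, -0.285, 0.015], 0.6, [414.0, 260.0])]
top plunger_tip_free [([0.519, -0.19, 0.048], 0.75, [379.0, 208.0]), ([0.36, -0.221, 0.016], 0.58, [391.0, 266.0])]
top pin_tip [([0.504, -0.307, 0.042], 0.84, [421.0, 213.0]), ([0.381, -0.331, 0.009], 0.58, [430.0, 257.0]), ([0.661, 0.191, 0.0], 0.47, [243.0, 165.0])]
top rest [([0.511, -0.258, 0.002], 0.7, [40
[... 178 characters left out ...]
]
top eye_loupe [([0.66, 0.188, -0.001], 0.63, [244.0, 165.0])]
top anvil [([0.385, 0.34, 0.001], 0.66, [191.0, 262.0])]
top tin [([0.471, -0.426, 0.002], 0.64, [462.0, 225.0])]
scene roller [([0.511, -0.26, 0.041], 0.79, [359.0, 245.0]), ([0.372, -0.29, 0.009], 0.62, [325.0, 278.0])]
scene plunger_tip_free [([0.366, -0.22, 0.013], 0.69, [310.0, 264.0]), ([0.517, -0.191, 0.042], 0.49, [346.0, 231.0])]
scene pin_tip [([0.503, -0.307, 0.04], 0.71, [366.0, 255.0]), ([0.381, -0.336, 0.015], 0.6, [337.0, 285.0])]
scene rest [([0.512, -0.256, -0.001], 0.55, [358.0, 254.0])]
scene stand []
scene slot_mid []
scene eye_loupe []
scene anvil []
scene tin [([0.474, -0.43, -0.001], 0.67, [385.0, 296.0])]
```

Run:
```python
import cv2
a=cv2.imread("pics/top1.png")[120:320,150:500]
cv2.imwrite("pics/top1c.png",cv2.resize(a,None,fx=2.2,fy=2.2,interpolation=cv2.INTER_CUBIC))
```

```text
(no output)
```

View pics/top1c.png

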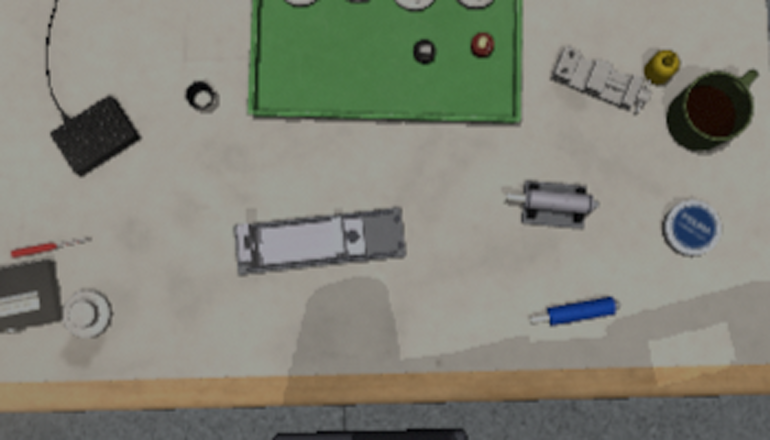

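View pics/scene1.png

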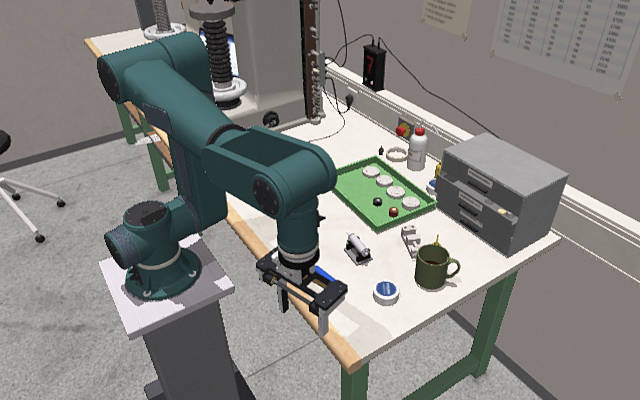

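```bash
cat >> h.py <<'E'
from scipy.spatial.transform import Rotation as Rn
def tool():
    o=ctrl.get_obs(); return np.array(o["eef_pos"]),Rn.from_euler("xyz",o["orientation"],degrees=True).as_matrix()
def plan(pos,axis_yaw):
    """target TCP pos; roller axis direction yaw (deg from +x). Tool x down, tool z along +-axis (nearest)."""
    P,R=tool(); a=np.radians(axis_yaw); z=np.array([np.cos(a),np.sin(a),0])
    if z@R[:,2]<0: z=-z
    x=np.array([0,0,-1.]); T=np.stack([x,np.cross(z,x),z],1)
    print("turn",np.round(Rn.from_matrix(R.T@T).as_rotvec(degrees=True),2),"travel after turn mm",np.round(T.T@(np.array(pos)-P)*1000,2),"now",np.round(R,3).tolist(),np.round(P,4))
E
python3 - <<'E'
from h import *
p=viewer.camera("top"); C=cloud(p)
def fit(m,lo,hi,nm):
    q=C[m&(C[...,2]>lo)&(C[...,2]<hi)]
    c=q.mean(0);w=np.linalg.svd(q[:,:2]-c[:2],full_matrices=False)[2][0]
    print(nm,len(q),c.round(4),"yaw",np.degrees(np.arctan2(w[1],w[0]))%180, "extent",np.ptp((q-c)[:,:2]@w))
r=viewer.outline_of("roller",p)[0]["region"]; fit(r,0.03,0.08,"roller")
s=viewer.outline_of("stand",p)[0]["region"]; fit(s,-0.01,0.2,"stand"); fit(s,0.003,0.03,"base"); fit(s,0.055,0.065,"low"); fit(s,0.085,0.1,"tall")
plan([0.51,-0.26,0.16],83); plan([0.47,0.04,0.16],97)
E
```

```text
roller 4 [ 0.3714 -0.2845  0.0309] yaw 96.97718145224782 extent 0.05875278927075795
stand 1779 [0.4682 0.043  0.0213] yaw 95.25312352281246 extent 0.22218981310744457
base 1510 [0.4688 0.0366 0.0143] yaw 95.5277044275166 extent 0.21946645182685598
low 80 [0.4691 0.0297 0.0603] yaw 96.25103900705932 extent 0.12457129668287417
tall 85 [0.462  0.1304 0.0936] yaw 4.814390320629741 extent 0.045813907619569105
turn [-66.05   0.    -0.  ] travel after turn mm [  45.49  314.64 -306.77] now [[0.0, 0.291, -0.957], [-0.0, -0.957, -0.291], [-1.0, 0.0, 0.0]] [ 0.1603 -0.5261  0.2055]
turn [-80.05   0.    -0.  ] travel after turn mm [  45.49  376.37 -524.18] now [[0.0, 0.291, -0.957], [-0.0, -0.957, -0.291], [-1.0, 0.0, 0.0]] [ 0.1603 -0.5261  0.2055]
```

```bash
python3 -m inch '{"turn":[[-9.5,0,0],[-9.5,0,0],[-9.5,0,0],[-9.5,0,0],[-9.5,0,0],[-9.5,0,0],[-9,0,0],[0,0,0]],"travel":[[0,0,0],[0,0,0],[0,0,0],[0,0,0],[0,0,0],[0,0,0],[0,0,0],[0,40,-40]],"gripper":[1,1,1,1,1,1,1,1]}' && python3 -m inch '{"turn":[[0,0,0],[0,0,0],[0,0,0],[0,0,0],[0,0,0],[0,0,0],[0,0,0],[0,0,0]],"travel":[[0,40,-40],[0,40,-40],[0,40,-40],[0,40,-40],[0,40,-40],[0,40,-40],[0,35,-27],[0,0,0]],"gripper":[1,1,1,1,1,1,1,1]}'
python3 - <<'E'
from h import *
p=viewer.camera("wrist"); save(p,"w1.png")
V=np.linalg.inv(np.array(p["view"]));print(V.round(3))
for l in ["roller","plunger_tip_free","pin_tip","rest"]:
    print(l,[(np.round(d["point"],4).tolist(),round(d["score"],2),np.round(w2px(p,d["point"])).tolist()) for d in viewer.pinpoint(l,p)])
for d in viewer.outline_of("roller",p):
    q=cloud(p)[d["region"]]; c=q.mean(0);w=np.linalg.svd(q[:,:2]-c[:2],full_matrices=False)[2][0]
    print(d["score"],len(q),c,np.degrees(np.arctan2(w[1],w[0]))%180,np.percentile(q[:,2],[5,50,98]))
plan([0.51,-0.26,0.16],83)
E
```

```text
time_s: 2.15
eef_pos: [0.2034, -0.4926, 0.2049]
orientation: [-70.9, 90.0, -168.2]
contact_force: [0.6, -0.0, 0.3]
gripper_width: 0.0938
time_s: 3.15
eef_pos: [0.5125, -0.2581, 0.2049]
orientation: [-148.0, 90.0, 115.2]
contact_force: [-0.2, 0.5, 0.5]
gripper_width: 0.0938
[[ 0.993  0.112  0.033  0.522]
 [-0.117  0.956  0.27  -0.181]
 [-0.001 -0.272  0.962  0.383]
 [ 0.     0.     0.     1.   ]]
roller [([0.5059, -0.2597, 0.0448], 0.87, [309.0, 188.0]), ([0.3726, -0.2869, 0.0131], 0.73, [215.0, 213.0])]
plunger_tip_free [([0.519, -0.1926, 0.0425], 0.83, [314.0, 129.0]), ([0.3609, -0.2182, 0.0145], 0.83, [194.0, 164.0])]
pin_tip [([0.3794, -0.3333, 0.0099], 0.62, [227.0, 243.0]), ([0.5006, -0.304, 0.0456], 0.61, [310.0, 223.0])]
rest [([0.5072, -0.259, -0.0035], 0.96, [311.0, 179.0])]
0.72 1108 [ 0.37264936 -0.27240377  0.0192033 ] 97.3906260227836 [0.0116547  0.01981828 0.02320563]
0.61 1574 [ 0.5095262  -0.2510853   0.04985366] 83.46719868219661 [0.04188613 0.0501318  0.05321162]
turn [-0.16  0.02 -0.  ] travel after turn mm [45.7   0.16 -1.11] now [[0.0, 0.992, -0.125], [-0.0, -0.125, -0.992], [-1.0, 0.0, 0.0]] [ 0.5097 -0.2611  0.2057]
```

View pics/w1.png

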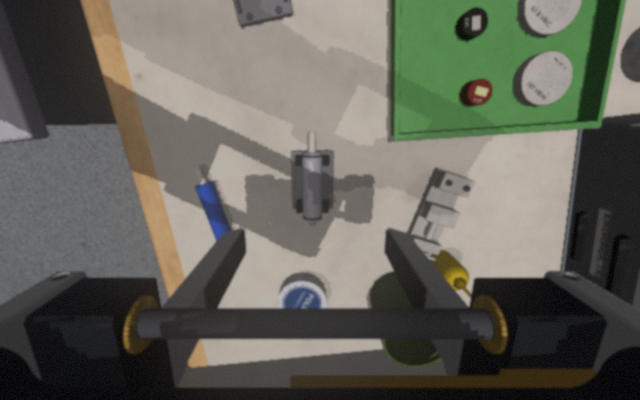

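Run:
```python
from h import *
p=viewer.camera("wrist"); C=cloud(p)
d=[viewer.outline_of("roller",p)][0]
for e in d:
    q=C[e["region"]]
    if q[:,0].mean()<0.45: continue
    b=q[(q[:,2]>0.047)&(q[:,2]<0.06)]
    c=b.mean(0);w=np.linalg.svd(b[:,:2]-c[:2],full_matrices=False)[2][0]; w*=np.sign(w[1])
    t=(q-c)[:,:2]@w; print("axis yaw",np.degrees(np.arctan2(w[1],w[0])),c,len(b),"barrel z>47 range",np.percentile((b-c)[:,:2]@w,[0,1,99,100]),"all",t.min(),t.max())
    e1,e2=np.percentile((b-c)[:,:2]@w,[1,99]); m=c[:2]+w*(e1+e2)/2; print("barrel mid",m, "by plunger tip", c[:2]+w*(t.max()-.066))
    plan([m[0],m[1],0.0235],np.degrees(np.arctan2(w[1],w[0])))
```

```text
axis yaw 83.89315728376386 [ 0.50863598 -0.25730107  0.05068201] 1123 barrel z>47 range [-0.04349168 -0.04232097  0.04029004  0.04051911] all -0.051444839381827145 0.07408166277922658
barrel mid [ 0.50852796 -0.25831078] by plunger tip [ 0.50949573 -0.24926527]
turn [-1.04  0.02 -0.01] travel after turn mm [182.21  -1.64  -2.48] now [[0.0, 0.992, -0.124], [-0.0, -0.124, -0.992], [-1.0, 0.0, 0.0]] [ 0.5099 -0.261   0.2057]
```

```bash
python3 -m inch '{"turn":[[-1,0,0],[0,0,0],[0,0,0],[0,0,0],[0,0,0],[0,0,0],[0,0,0],[0,0,0]],"travel":[[0,-1.6,-2.5],[40,0,0],[40,0,0],[40,0,0],[32,0,0],[20,0,0],[10,0,0],[0,0,0]],"gripper":[1,1,1,1,1,1,1,1]}' && python3 -m inch '{"turn":[[0,0,0],[0,0,0],[0,0,0],[0,0,0],[0,0,0],[0,0,0],[0,0,0],[0,0,0]],"travel":[[0,0,0],[0,0,0],[0,0,0],[0,0,0],[0,0,0],[0,0,0],[0,0,0],[0,0,0]],"gripper":[0.5,0.2,0.1,0.1,0.1,0.1,0.1,0.1]}'
```

```text
time_s: 4.55
eef_pos: [0.509, -0.2574, 0.0232]
orientation: [-112.0, 89.9, 152.0]
contact_force: [0.2, 0.4, 0.6]
gripper_width: 0.0938
time_s: 5.55
eef_pos: [0.5088, -0.2574, 0.0234]
orientation: [-92.4, 89.9, 171.5]
contact_force: [-1.5, -0.0, 0.7]
gripper_width: 0.0234
```

```bash
python3 -m inch '{"turn":[[0,0,0],[0,0,0],[0,0,0],[0,0,0],[0,0,0],[0,0,0],[0,0,0],[0,0,0]],"travel":[[-4,0,0],[-10,0,0],[-15,0,0],[-20,0,0],[-20,0,0],[-20,0,0],[-16,0,0],[0,0,0]],"gripper":[0.1,0.1,0.1,0.1,0.1,0.1,0.1,0.1]}'
python3 - <<'E'
from h import *
p=viewer.camera("top")
C=cloud(p); s=viewer.outline_of("stand",p)[0]["region"]
for l in ["stand","slot_mid"]:
    print(l,[(np.round(d["point"],4).tolist(),round(d["score"],2)) for d in viewer.pinpoint(l,p)])
def fit(lo,hi,nm):
    q=C[s&(C[...,2]>lo)&(C[...,2]<hi)]
    (cx,cy),(w,h),a=cv2.minAreaRect((q[:,:2]*1000).astype(np.float32)); print(nm,len(q),cx,cy,w,h,a,q[:,1].min(),q[:,1].max())
fit(-.01,.2,"all");fit(.085,.1,"tall")
q=s&(C[...,2]>.054)&(C[...,2]<.066)&(C[...,1]<.08);q=C[q];print("low",len(q),q.mean(0),cv2.minAreaRect((q[:,:2]*1000).astype(np.float32)))
a=np.radians(96.5)
plan([0.467,0.03,0.16],96.5)
E
```

```text
time_s: 6.55
eef_pos: [0.5104, -0.2581, 0.1309]
orientation: [63.5, 89.7, -32.6]
contact_force: [0.6, 0.1, -2.6]
gripper_width: 0.0235
stand [([0.4715, 0.0429, -0.0015], 0.78), ([0.5198, -0.1923, 0.1568], 0.29)]
slot_mid [([0.4623, 0.1117, 0.051], 0.8)]
all 1772 469.8736877441406 44.73298645019531 66.98622131347656 218.2515106201172 5.230733871459961 -0.0650345879590314 0.15301467601262347
tall 85 461.9324035644531 130.01220703125 45.653900146484375 14.456805229187012 5.404494285583496 0.12184307209146716 0.13766210426971717
low 71 [0.47080002 0.01869027 0.06099211] ((471.4853820800781, 18.667144775390625), (44.00480651855469, 11.72615909576416), 4.429015636444092)
turn [-12.55  -0.07   0.11] travel after turn mm [ -32.73   -8.98 -289.94] now [[-0.002, 0.994, -0.105], [0.001, -0.105, -0.994], [-1.0, -0.002, -0.001]] [ 0.5087 -0.2571  0.1273]
```

```bash
python3 -m inch '{"turn":[[-5.7,0,0],[-5.7,0,0],[0,0,0],[0,0,0],[0,0,0],[0,0,0],[0,0,0],[0,0,0]],"travel":[[-16,0,0],[-17,0,0],[0,-3,-40],[0,-3,-50],[0,-3,-50],[0,-3,-50],[0,0,-50],[0,0,0]],"gripper":[0.1,0.1,0.1,0.1,0.1,0.1,0.1,0.1]}'
python3 - <<'E'
from h import *
p=viewer.camera("wrist"); save(p,"w2.png"); np.savez("w2.npz",C=cloud(p))
C=cloud(p); 
for l in ["stand","slot_mid","roller","plunger_tip_free","pin_tip"]:
    print(l,[(np.round(d["point"],4).tolist(),round(d["score"],2),np.round(w2px(p,d["point"])).tolist()) for d in viewer.pinpoint(l,p)])
s=viewer.outline_of("stand",p)[0]["region"]; r=viewer.outline_of("roller",p); print([(d["score"],C[d["region"]].mean(0)) for d in r])
def rect(m,nm):
    q=C[m];print(nm,len(q),q.mean(0).round(4),cv2.minAreaRect((q[:,:2]*1000).astype(np.float32)))
rect(s&(C[...,2]>.002)&(C[...,2]<.1),"all")
rect(s&(C[...,2]>.088)&(C[...,2]<.1),"tall")
rect(s&(C[...,2]>.056)&(C[...,2]<.064)&(C[...,1]<.08),"low")
rect(s&(C[...,2]>.006)&(C[...,2]<.0135),"base")
print(tool())
E
```

```text
time_s: 7.75
eef_pos: [0.4741, -0.0167, 0.1607]
orientation: [-129.8, 89.9, 145.9]
contact_force: [-0.2, -0.8, -2.0]
gripper_width: 0.0234
stand []
slot_mid [([0.4647, 0.1085, 0.0506], 0.89, [319.0, 65.0])]
roller [([0.4744, -0.0179, 0.1806], 0.69, [315.0, 254.0])]
plunger_tip_free [([0.4718, 0.0478, 0.1809], 0.78, [322.0, 144.0])]
pin_tip []
[(0.85, array([ 0.47266356, -0.00343998,  0.18655411]))]
all 9482 [0.4656 0.076  0.0296] ((468.7662048339844, 42.72210693359375), (64.01943969726562, 213.4392852783203), 4.865042686462402)
tall 1111 [0.4613 0.129  0.0922] ((461.4389953613281, 128.91551208496094), (45.733577728271484, 14.573211669921875), 5.039939880371094)
low 331 [0.4708 0.0178 0.0585] ((470.94091796875, 17.7590389251709), (44.012752532958984, 11.941917419433594), 4.716007232666016)
base 2632 [0.4675 0.0497 0.0105] ((468.69061279296875, 42.71742248535156), (63.861961364746094, 213.4395294189453), 4.868490695953369)
(array([ 0.47509198, -0.02063313,  0.1612358 ]), array([[-4.91617677e-04,  9.95816337e-01,  9.13760411e-02],
       [-1.71524943e-04,  9.13759668e-02, -9.95816451e-01],
       [-9.99999864e-01, -5.05234240e-04,  1.25885300e-04]]))
```

View pics/w2.png

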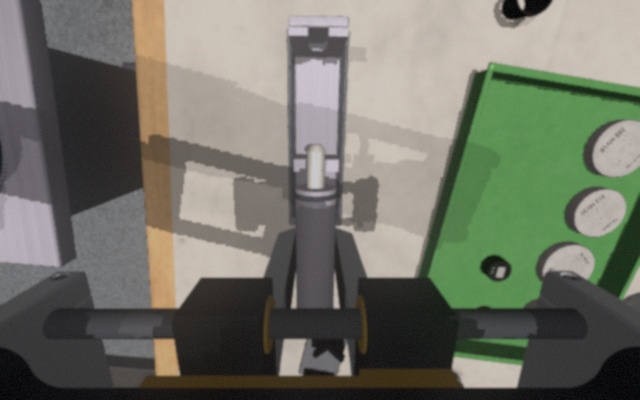

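```bash
cat >> h.py <<'E'
from scipy.optimize import least_squares
S0=np.array([0.4687,0.0437,0.0]); SY=94.87   # stand reference point on centreline, yaw
sy=np.array([np.cos(np.radians(SY)),np.sin(np.radians(SY)),0]); sx=np.array([sy[1],-sy[0],0])
def stf(w): d=np.asarray(w)-S0; return np.stack([d@sx,d@sy,d[...,2]],-1)*1000
def roller(p,zmin):
    """cylinder fit of held barrel in stand frame (mm)"""
    C=cloud(p); r=viewer.outline_of("roller",p)[0]["region"]; r=cv2.erode(r.astype(np.uint8),np.ones((3,3)))>0
    q=stf(C[r]); q=q[q[:,2]>zmin]
    y0=np.median(q[:,1])
    b=q
    for k in range(3):
        f=lambda a:np.hypot(b[:,0]-a[0]-a[1]*(b[:,1]-y0),b[:,2]-a[2]-a[3]*(b[:,1]-y0))-12
        s=least_squares(f,[np.median(b[:,0]),0,np.median(b[:,2])-11,0],loss="soft_l1",f_scale=1)
        a=s.x; g=np.abs(np.hypot(q[:,0]-a[0]-a[1]*(q[:,1]-y0),q[:,2]-a[2]-a[3]*(q[:,1]-y0))-12)<1.5; b=q[g]
    end=np.percentile(b[:,1],99.5)
    print("n",len(b),"barrel end y",end,"-> origin y",end-42,"x at origin",a[0]+a[1]*(end-42-y0),"z",a[2]+a[3]*(end-42-y0),"yaw err deg (pos: tips to +x)",np.degrees(a[1]),"pitch up deg",np.degrees(a[3]),"tip y max",q[:,1].max())
E
python3 - <<'E'
from h import *
p=viewer.camera("wrist"); roller(p,165)
P,R=tool(); print("tcp in stand",stf(P),"tool z yaw vs stand",np.degrees(np.arctan2(*(-R[:2,2]@np.stack([sx,sy],1)[:2]))))
C=cloud(p); q=stf(C.reshape(-1,3)); m=(np.abs(q[:,0])<30)&(np.abs(q[:,1]-85)<15)&(q[:,2]>86)&(q[:,2]<100); q=q[m]
for y in range(76,98,2):
    k=q[(abs(q[:,1]-y)<1)]; print(y,len(k),np.round(np.sort(k[:,0])[[0,-1]],1) if len(k) else "", "in slot:",(abs(k[:,0])<5).sum(),"gap", np.round([k[k[:,0]<0,0].max(),k[k[:,0]>0,0].min()],1) if len(k) else "")
m=s=None
E
```

```text
n 4353 barrel end y -24.34544542233264 -> origin y -66.34544542233265 x at origin 0.7708639251478021 z 178.04738668516512 yaw err deg (pos: tips to +x) -0.06435491421200358 pitch up deg -0.07165819525607231 tip y max 12.994483635460933
tcp in stand [  0.94299623 -64.36605053 161.35585766] tool z yaw vs stand -0.3981163352583376
76 0  in slot: 0 gap 
78 109 [-22.8  23. ] in slot: 0 gap [-8.5  8.3]
80 116 [-22.3  22.9] in slot: 0 gap [-8.   8.2]
82 123 [-22.9  22.7] in slot: 0 gap [-7.9  8.2]
84 157 [-23.   22.6] in slot: 30 gap [-0.2  0.6]
86 201 [-22.2  22.8] in slot: 49 gap [-0.2  0.6]
88 184 [-22.9  22.6] in slot: 39 gap [-0.2  0.6]
90 176 [-22.9  22.4] in slot: 35 gap [-0.2  0.6]
92 117 [-22.9  22.5] in slot: 32 gap [-0.2  0.5]
94 0  in slot: 0 gap 
96 0  in slot: 0 gap
```

```bash
python3 -m inch '{"turn":[[0,0,0],[0,0,0],[0,0,0],[0,0,0],[0,0,0],[0,0,0],[0,0,0],[0,0,0]],"travel":[[0,-0.7,-30],[0,0,-30],[0,0,-16],[30,0,0],[30,0,0],[25,0,0],[15,0,0],[0,0,0]],"gripper":[0.1,0.1,0.1,0.1,0.1,0.1,0.1,0.1]}'
python3 - <<'E'
from h import *
p=viewer.camera("wrist"); save(p,"w3.png"); roller(p,66)
P,R=tool(); print("tcp in stand",stf(P)); o=ctrl.get_obs(); print(o["contact_force"],o["ft_torque"])
f=[]
for i in range(4): viewer.camera("top"); o=ctrl.get_obs(); f.append(np.r_[o["contact_force"],stf(o["eef_pos"])])
print(np.round(f,2))
E
```

```text
time_s: 9.25
eef_pos: [0.4665, 0.0557, 0.0604]
orientation: [-88.8, 89.9, -173.5]
contact_force: [0.1, 0.5, -1.4]
gripper_width: 0.0233
n 4300 barrel end y 52.46724820159262 -> origin y 10.467248201592618 x at origin -1.3183156075343885 z 77.22835661064369 yaw err deg (pos: tips to +x) -0.1451764857824343 pitch up deg -0.06937116849104807 tip y max 89.82435932388734
tcp in stand [ 0.3931577  12.14997179 62.40405497]
[ 0.71451719  0.19385918 -2.11635726] [-0.05207161 -0.10727649 -0.00821647]
[[ 0.35 -0.75 -2.24  0.7  12.15 62.8 ]
 [-0.47 -0.44 -2.27  0.73 12.18 62.87]
 [-0.11  0.28 -2.    0.65 12.22 62.82]
 [ 0.6  -0.25 -3.13  0.48 12.25 62.66]]
```

View pics/w3.png

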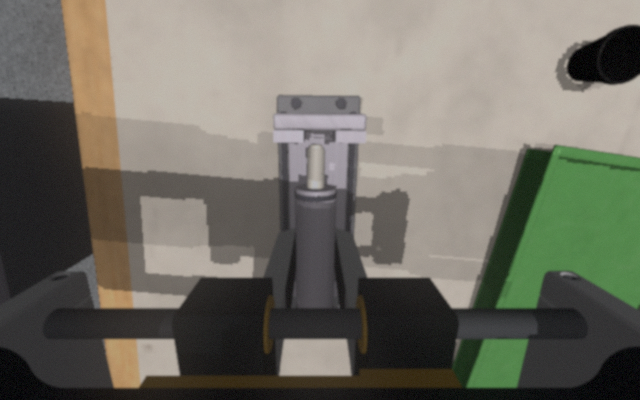

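```bash
cat >> h.py <<'E'
def cheek(p):
    q=stf(cloud(p).reshape(-1,3)); q=q[(np.abs(q[:,0])<30)&(np.abs(q[:,1]-85)<16)&(q[:,2]>84)&(q[:,2]<104)]
    print("tall n",len(q),"z",np.median(q[:,2]),"x range",np.percentile(q[:,0],[.5,99.5]),"y",np.percentile(q[:,1],[1,99]))
    a=q[np.abs(q[:,0])>10]; b=q[np.abs(q[:,0])<5]
    print("outer y",np.percentile(a[:,1],[1,99]),"slot part y",np.percentile(b[:,1],[0,2,5,99]))
    k=q[q[:,1]<np.percentile(a[:,1],1)+4]; k=k[k[:,2]>90]; print("slot gap x",np.percentile(k[k[:,0]<0,0],99),np.percentile(k[k[:,0]>0,0],1))
    yw=cv2.minAreaRect(q[:,:2].astype(np.float32)); print(yw)
E
python3 - <<'E'
from h import *
for i in range(2):
    p=viewer.camera("wrist"); cheek(p); roller(p,66)
E
```

```text
tall n 2318 z 92.3844301397965 x range [-22.29034085  22.99329329] y [71.0027533  92.54109846]
outer y [78.78613364 92.41889257] slot part y [69.28916683 69.84078078 70.57118948 92.60733644]
slot gap x -7.6854687767550995 8.422728255187632
((0.4529094696044922, 80.95742797851562), (46.02210235595703, 23.305246353149414), 0.5609076023101807)
n 4257 barrel end y 52.554178751158034 -> origin y 10.554178751158034 x at origin 0.27038065633408254 z 79.4317778004382 yaw err deg (pos: tips to +x) -0.18674259972632815 pitch up deg -0.09558829484200597 tip y max 89.93510087225299
tall n 2308 z 92.40821517536591 x range [-22.50862014  22.99251017] y [72.71464477 92.5242384 ]
outer y [78.72834161 92.46276059] slot part y [69.47441866 71.05911209 72.18642205 92.62694873]
slot gap x -7.975135230107692 8.545951820620367
((0.3564739227294922, 81.0621337890625), (46.081729888916016, 23.165830612182617), 0.3735417425632477)
n 4268 barrel end y 52.57326014294557 -> origin y 10.573260142945571 x at origin -0.08944851854312802 z 79.01224078461588 yaw err deg (pos: tips to +x) -0.1395514563884464 pitch up deg -0.0698374087344452 tip y max 89.97540678787861
```

```bash
python3 -m inch '{"turn":[[0,0,0],[0,0,0],[0,0,0],[0,0,0],[0,0,0],[0,0,0],[0,0,0],[0,0,0]],"travel":[[0,0.3,-4],[0,0,-3],[0,0,-3],[0,0,-2],[0,0,-2],[0,0,-2],[0,0,0],[0,0,0]],"gripper":[0.1,0.1,0.1,0.1,0.1,0.1,0.1,0.1]}'
cat >> h.py <<'E'
def feel(n=4):
    f=[]
    for i in range(n): viewer.camera("top"); o=ctrl.get_obs(); F=np.array(o["contact_force"]); f.append(np.r_[F@sx,F@sy,F[2],stf(o["eef_pos"]),o["gripper_width"]*1000])
    print("F x,y,z; tcp; width",np.round(np.mean(f,0),2),"std",np.round(np.std(f,0),2))
E
python3 - <<'E'
from h import *
feel(); p=viewer.camera("wrist"); cheek(p); roller(p,66)
E
```

```text
time_s: 10.75
eef_pos: [0.4663, 0.0697, 0.0615]
orientation: [-1.4, 89.7, -86.1]
contact_force: [-0.3, -7.8, -2.7]
gripper_width: 0.0234
F x,y,z; tcp; width [-0.48 -7.8  -1.94 -0.22 26.05 61.51 23.25] std [0.55 0.13 0.86 0.02 0.01 0.01 0.11]
tall n 2253 z 92.38011983918618 x range [-22.53202311  22.91668199] y [78.66180596 92.68594784]
outer y [78.79238017 92.690613  ] slot part y [69.03696081 73.61727951 84.14736527 92.67923566]
slot gap x -7.74611938254681 8.585076024408112
((0.3041725158691406, 80.90373229980469), (46.066131591796875, 23.731779098510742), 0.03750051185488701)
n 4287 barrel end y 66.36891417049672 -> origin y 24.368914170496723 x at origin -0.39677110019782563 z 78.30644708148314 yaw err deg (pos: tips to +x) -0.15806431697310663 pitch up deg -0.12080072974495029 tip y max 104.55151322901959
```

```bash
python3 -m inch '{"turn":[[0,0,0],[0,0,0],[0,0,0],[0,0,0],[0,0,0],[0,0,0],[0,0,0],[0,0,0]],"travel":[[0,0.6,-2],[0,0,-2],[0,0,-2],[0,0,-1.5],[0,0,-1],[0,0,0],[0,0,0],[0,0,0]],"gripper":[0.1,0.1,0.1,0.1,0.1,0.1,0.1,0.1]}'
python3 - <<'E'
from h import *
feel(); p=viewer.camera("wrist"); cheek(p); roller(p,66)
E
```

```text
time_s: 12.05
eef_pos: [0.4659, 0.0759, 0.0615]
orientation: [-6.9, 89.4, -91.6]
contact_force: [-0.1, -13.7, -1.6]
gripper_width: 0.0233
F x,y,z; tcp; width [-1.300e+00 -1.343e+01 -1.390e+00 -1.000e-02  3.228e+01  6.147e+01
  2.329e+01] std [0.37 0.44 0.2  0.01 0.   0.01 0.16]
tall n 2554 z 92.22099463196075 x range [-22.42941455  22.9490566 ] y [69.3918801  92.73978977]
outer y [78.51187808 92.73289977] slot part y [69.00422709 69.37495333 69.84085581 92.72515788]
slot gap x -0.190510218651101 0.3434661105942393
((0.39212989807128906, 80.91523742675781), (23.825206756591797, 46.07124328613281), 89.94428253173828)
n 4291 barrel end y 72.65346115900884 -> origin y 30.65346115900884 x at origin -0.20535665195355532 z 78.25817371693546 yaw err deg (pos: tips to +x) -0.2399852848040151 pitch up deg -0.18114733157417093 tip y max 111.63124688548862
```

```bash
python3 -m inch '{"turn":[[0,0,0],[0,0,0],[0,0,0],[0,0,0],[0,0,0],[0,0,0],[0,0,0],[0,0,0]],"travel":[[0,0.4,-0.6],[0,0,-0.5],[4,0,0],[4,0,0],[4,0,0],[4,0,0],[0,0,0],[0,0,0]],"gripper":[0.1,0.1,0.1,0.1,0.1,0.1,0.1,0.1]}'
python3 - <<'E'
from h import *
feel(); p=viewer.camera("wrist"); cheek(p); roller(p,46)
E
```

```text
time_s: 13.35
eef_pos: [0.4676, 0.0768, 0.0463]
orientation: [10.7, 89.4, -74.0]
contact_force: [1.2, -13.6, -0.4]
gripper_width: 0.0234
F x,y,z; tcp; width [ 2.000e-02 -1.432e+01 -3.800e-01  1.680e+00  3.308e+01  4.629e+01
  2.334e+01] std [0.49 0.24 0.35 0.01 0.01 0.01 0.14]
tall n 2726 z 92.38335543719316 x range [-22.40563619  23.00481631] y [78.8596517  92.74531352]
outer y [78.83294744 92.74105431] slot part y [84.84724141 85.04961078 85.33546021 92.73388197]
slot gap x -7.622114220174516 8.341593249967765
((0.30371856689453125, 85.82056427001953), (46.14165115356445, 14.383705139160156), 0.6056442856788635)
n 4208 barrel end y 73.23103588482257 -> origin y 31.231035884822575 x at origin 1.4732303328370944 z 63.08592465138324 yaw err deg (pos: tips to +x) 0.01707527719588722 pitch up deg 0.5466708782156341 tip y max 112.50647836435881
```

```bash
python3 -m inch '{"turn":[[0,0,0],[0,0,0],[0,0,0],[0,0,0],[0,0,0],[0,0,0],[0,0,0],[0,0,0]],"travel":[[0,-0.6,0],[0,-0.5,0],[2,0,0],[2,0,0],[2,0,0],[2,0,0],[0,0,0],[0,0,0]],"gripper":[0.1,0.1,0.1,0.1,0.1,0.1,0.1,0.1]}'
python3 - <<'E'
from h import *
feel(); p=viewer.camera("wrist"); cheek(p); roller(p,40)
E
```

```text
time_s: 14.65
eef_pos: [0.4667, 0.0767, 0.0385]
orientation: [14.2, 89.4, -70.5]
contact_force: [1.5, -14.8, 0.8]
gripper_width: 0.0234
F x,y,z; tcp; width [  0.18 -14.06   0.21   0.84  33.08  38.53  23.19] std [0.54 0.25 0.13 0.01 0.01 0.   0.17]
tall n 3086 z 92.34258738941259 x range [-22.39406546  23.07986098] y [78.84461839 92.76953638]
outer y [78.81182422 92.76641129] slot part y [84.34236984 84.72440656 85.29212934 92.77636883]
slot gap x -7.647288827986613 8.366143254604342
((0.3518562316894531, 85.74362182617188), (14.462541580200195, 46.22658157348633), 89.46956634521484)
n 4202 barrel end y 73.18797374804643 -> origin y 31.18797374804643 x at origin 0.6213086573969645 z 55.32561161509309 yaw err deg (pos: tips to +x) -0.020703602527203907 pitch up deg 0.933073912336663 tip y max 112.4990443448763
```

```bash
python3 -m inch '{"turn":[[0,0,0],[0,0,0],[0,0,0],[0,0,0],[0,0,0],[0,0,0],[0,0,0],[0,0,0]],"travel":[[0,-0.3,0],[1.5,0,0],[1.5,0,0],[1.5,0,0],[1.5,0,0],[1,0,0],[0,0,0],[0,0,0]],"gripper":[0.1,0.1,0.1,0.1,0.1,0.1,0.1,0.1]}'
python3 - <<'E'
from h import *
feel(); p=viewer.camera("wrist"); cheek(p); roller(p,36); save(p,"w4.png",(220,60,420,320),2.3)
E
```

```text
time_s: 15.95
eef_pos: [0.4664, 0.0767, 0.0316]
orientation: [14.2, 89.4, -70.5]
contact_force: [0.7, -14.1, 0.7]
gripper_width: 0.0232
F x,y,z; tcp; width [  0.18 -14.11   0.84   0.58  33.1   31.64  23.23] std [0.3  0.35 0.29 0.01 0.01 0.01 0.18]
tall n 3437 z 92.3638310290671 x range [-22.28034267  23.03810581] y [78.71378078 92.76162968]
outer y [78.70508308 92.75399708] slot part y [84.9418831  85.13960552 85.50526058 92.74485015]
slot gap x -7.825985984299016 8.467363800664483
((0.3742713928222656, 85.59376525878906), (46.164310455322266, 14.646028518676758), 0.31265565752983093)
n 4238 barrel end y 73.17989369161799 -> origin y 31.17989369161799 x at origin 0.3261834019895418 z 48.414771573668475 yaw err deg (pos: tips to +x) -0.027480690705189624 pitch up deg 1.2774114266641434 tip y max 112.49739035820575
```

View pics/w4.png

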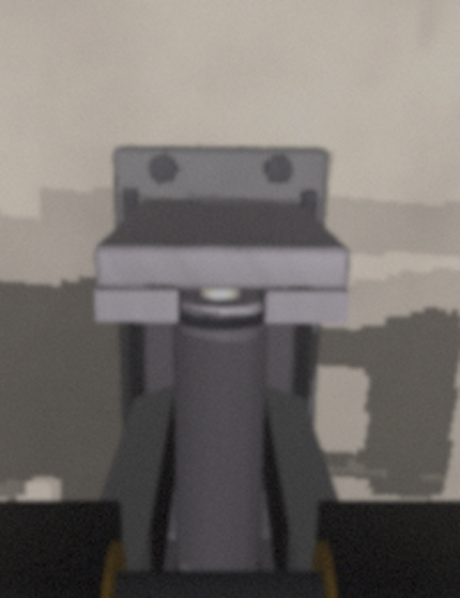

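```bash
python3 -m inch '{"turn":[[0,-0.6,0],[0,-0.6,0],[0,0,0],[0,0,0],[0,0,0],[0,0,0],[0,0,0],[0,0,0]],"travel":[[0,0,0.3],[0,0,0.3],[0,0,1],[0,0,1],[0,0,1],[0,0,1],[0,0,0],[0,0,0]],"gripper":[0.1,0.1,0.1,0.1,0.1,0.1,0.1,0.1]}'
python3 - <<'E'
from h import *
feel(); p=viewer.camera("wrist"); roller(p,36)
E
```

```text
time_s: 17.25
eef_pos: [0.4667, 0.0732, 0.0316]
orientation: [4.8, 88.4, -79.8]
contact_force: [1.2, -11.7, 0.2]
gripper_width: 0.0233
F x,y,z; tcp; width [  0.23 -11.19   0.57   0.52  29.58  31.64  23.21] std [0.68 0.55 0.41 0.02 0.01 0.02 0.15]
n 4128 barrel end y 70.2891782275042 -> origin y 28.289178227504195 x at origin 0.2827152534895087 z 48.42413877615579 yaw err deg (pos: tips to +x) -0.06238554581997075 pitch up deg -0.09151920060298192 tip y max 112.31774710214364
```

```bash
python3 -m inch '{"turn":[[0,0,0],[0,0,0],[0,0,0],[0,0,0],[0,0,0],[0,0,0],[0,0,0],[0,0,0]],"travel":[[0,0,1],[0,0,1],[0,0,1],[0,0,1],[0,0,1],[0,0,0.5],[0,0,0],[0,0,0]],"gripper":[0.1,0.1,0.1,0.1,0.1,0.1,0.1,0.1]}'
python3 - <<'E'
from h import *
feel(); p=viewer.camera("wrist"); roller(p,36)
E
```

```text
time_s: 18.55
eef_pos: [0.467, 0.0692, 0.0316]
orientation: [5.3, 88.5, -79.4]
contact_force: [1.7, -7.7, -0.1]
gripper_width: 0.0232
F x,y,z; tcp; width [ 0.24 -8.14 -0.1   0.47 25.52 31.57 23.26] std [0.85 0.31 0.48 0.01 0.01 0.01 0.23]
n 4197 barrel end y 66.27843667194134 -> origin y 24.278436671941336 x at origin 0.22577978084252628 z 48.36837228735049 yaw err deg (pos: tips to +x) -0.06400314843140137 pitch up deg -0.24216134388195376 tip y max 107.73776240341212
```

```bash
python3 -m inch '{"turn":[[0,0,0],[0,0,0],[0,0,0],[0,0,0],[0,0,0],[0,0,0],[0,0,0],[0,0,0]],"travel":[[0,0,0.7],[0,0,0.7],[0,0,0.7],[0,0,0.7],[0,0,0.7],[0,0,0.5],[0,0,0],[0,0,0]],"gripper":[0.1,0.1,0.1,0.1,0.1,0.1,0.1,0.1]}'
python3 - <<'E'
from h import *
feel(); p=viewer.camera("wrist"); roller(p,36)
E
```

```text
time_s: 19.85
eef_pos: [0.4671, 0.0666, 0.0314]
orientation: [5.3, 88.7, -79.3]
contact_force: [1.2, -5.2, -0.5]
gripper_width: 0.0233
F x,y,z; tcp; width [ 1.07 -6.04 -0.14  0.31 23.01 31.37 23.14] std [0.35 0.47 0.15 0.01 0.01 0.01 0.17]
n 4265 barrel end y 63.69446899448743 -> origin y 21.69446899448743 x at origin 0.07621437755406696 z 48.14369143983982 yaw err deg (pos: tips to +x) -0.04388964470186458 pitch up deg -0.09053430134396724 tip y max 104.69140347676834
```

```bash
python3 -m inch '{"turn":[[0,0,0],[0,0,0],[0,0,0],[0,0,0],[0,0,0],[0,0,0],[0,0,0],[0,0,0]],"travel":[[0,0,0.5],[0,0,0.5],[0,0,0.5],[0,0,0.5],[0,0,0],[0,0,0],[0,0,0],[0,0,0]],"gripper":[0.1,0.1,0.1,0.1,0.1,0.1,0.1,0.1]}'
python3 - <<'E'
from h import *
feel(); p=viewer.camera("wrist"); roller(p,36)
E
```

```text
time_s: 21.15
eef_pos: [0.467, 0.0665, 0.0313]
orientation: [6.1, 88.9, -78.5]
contact_force: [2.7, 3.9, 2.9]
gripper_width: 0.0232
F x,y,z; tcp; width [ 4.02  3.83  2.95  0.21 22.88 31.31 23.29] std [0.57 0.35 0.64 0.01 0.01 0.01 0.05]
n 4308 barrel end y 63.661955138693735 -> origin y 21.661955138693735 x at origin 0.03086201548784369 z 48.11438147824784 yaw err deg (pos: tips to +x) -0.11978255887251826 pitch up deg -0.11215503167617294 tip y max 103.9088962124118
```

```bash
python3 -m inch '{"turn":[[0,0,0],[0,0,0],[0,0,0],[0,0,0],[0,0,0],[0,0,0],[0,0,0],[0,0,0]],"travel":[[0,0,-0.5],[0,0,-0.4],[0,0,0],[0,0,0],[0,0,0],[0,0,0],[0,0,0],[0,0,0]],"gripper":[0.1,0.1,0.1,0.28,0.32,0.4,0.5,0.5]}' && python3 -m inch '{"turn":[[0,0,0],[0,0,0],[0,0,0],[0,0,0],[0,0,0],[0,0,0],[0,0,0],[0,0,0]],"travel":[[-10,0,0],[-20,0,0],[-30,0,0],[-30,0,0],[-30,0,0],[0,0,25],[0,0,25],[0,0,0]],"gripper":[0.5,0.5,0.5,0.5,0.5,0.5,0.5,0.5]}'
python3 - <<'E'
from h import *
feel(); p=viewer.camera("wrist"); cheek(p); roller(p,40); save(p,"w5.png")
C=stf(cloud(p)); 
print("tip/pin",[(l,stf(d["point"]).round(1),round(d["score"],2)) for l in ["roller","plunger_tip_free","pin_tip"] for d in viewer.pinpoint(l,p)])
E
```

```text
time_s: 22.45
eef_pos: [0.4657, 0.0662, 0.0304]
orientation: [-3.4, 88.8, -88.0]
contact_force: [-0.2, -0.8, -0.3]
gripper_width: 0.0467
time_s: 23.45
eef_pos: [0.4709, 0.0181, 0.1527]
orientation: [3.2, 88.8, -81.6]
contact_force: [-0.8, 0.9, -0.0]
gripper_width: 0.047
F x,y,z; tcp; width [-2.2000e-01  4.0000e-01  7.0000e-02 -1.6000e-01 -2.4380e+01  1.5217e+02
  4.7010e+01] std [0.44 0.31 0.58 0.04 0.31 0.18 0.05]
tall n 1087 z 92.35585732929641 x range [-22.47505341  22.92274387] y [78.66812395 92.54336451]
outer y [78.637043   92.48481154] slot part y [84.55440877 84.62386805 84.71101191 92.59817864]
slot gap x -8.003179093188113 8.640431556466298
((0.12055206298828125, 85.61539459228516), (14.172460556030273, 46.21841812133789), 89.94744873046875)Traceback (most recent call last):
  File "<stdin>", line 2, in <module>
  File "h.py", line 33, in roller
    C=cloud(p); r=viewer.outline_of("roller",p)[0]["region"]; r=cv2.erode(r.astype(np.uint8),np.ones((3,3)))>0
                  ~~~~~~~~~~~~~~~~~~~~~~~~~~~~~^^^
IndexError: list index out of range
```

Run:
```python
from h import *
p=viewer.camera("wrist"); save(p,"w5.png")
q=stf(cloud(p).reshape(-1,3)); b=q[(abs(q[:,0])<11)&(q[:,1]>-14)&(q[:,1]<62)&(q[:,2]>52)&(q[:,2]<66)]
for lo in range(-14,62,15):
    k=b[(b[:,1]>=lo)&(b[:,1]<lo+15)]
    if len(k): print(lo,len(k),"crown z",np.percentile(k[:,2],97),"x mid",np.median(k[:,0]))
b=q[(abs(q[:,0])<5)&(q[:,1]>-40)&(q[:,1]<85)&(q[:,2]>55)&(q[:,2]<66)];print("barrel y",np.percentile(b[:,1],[.5,99.5]))
for n in range(3):
    r=viewer.outline_of("roller",viewer.camera(["wrist","top","scene"][n])); print(n,len(r))
t=viewer.camera("top")
print([(l,stf(d["point"]).round(1),round(d["score"],2)) for l in ["roller","plunger_tip_free","pin_tip"] for d in viewer.pinpoint(l,t)])
```

```text
-14 337 crown z 60.84762528477608 x mid 0.5557662516305318
1 340 crown z 60.649715841517306 x mid -0.43173406506124246
16 363 crown z 60.54511464111207 x mid 0.20659259788671866
31 374 crown z 60.597867854202896 x mid 0.08290443356743449
46 411 crown z 60.91148765605266 x mid -0.06506714971248685
61 25 crown z 60.25089456287984 x mid 0.7144270064265736
barrel y [-31.30457149  84.72415281]
0 1
1 2
2 1
[('roller', array([-121. , -318.9,   12.3]), 0.63), ('roller', array([ 1.1, 22.2, 52.8]), 0.62), ('roller', array([ -36.9, -471.6,    0.6]), 0.56), ('plunger_tip_free', array([-127.2, -257. ,    9. ]), 0.79), ('plunger_tip_free', array([ 1.6, 88.3, 53.5]), 0.46), ('pin_tip', array([-118.5, -367.2,   12. ]), 0.57)]
```

View pics/w5.png

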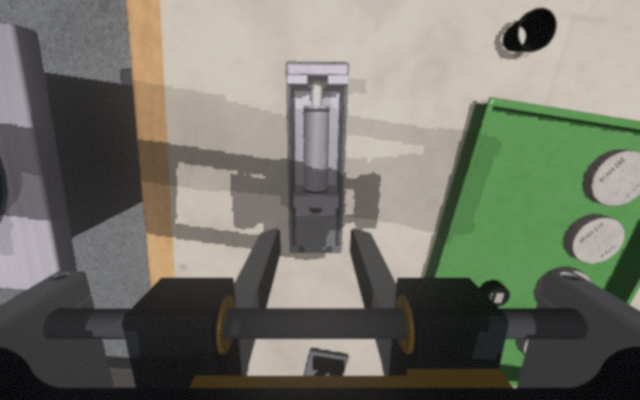

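```bash
python3 -c "
from bench import ctrl
print(ctrl.hand_in())"
```

```text
the job is handed in; nothing more can be done
None
```

The aluminium roller is out of its parking rest and refitted in the stand, and I handed the job in after about 24 s of robot time; no verdict was reported.

**How it went**
- **Pressing and lowering:** I pressed the plunger about 12.4 mm in (about 14 N, short of the 14 mm solid point). I then lowered the roller to axis height and took out a 1.3° tilt it had picked up.
- **Easing back and release:** I eased it back at 8 mm/s or slower until the barrel met the low cheek. That showed as a hard stop: the force went from −6 N to +4 N with no further movement. The roller's origin was then 63.3 mm from the back wall (63 mm expected), and I released it.

**Last checks, after release**
- The barrel is level with its axis about 50 mm up. This includes a +1.6 mm correction, because the wrist camera read the 94 mm cheek top that much low.
- It is about 0.3 mm off the slot's middle sideways.
- The top camera puts its origin at 22.2 mm along the stand, where 22 mm is expected.
- The gripper is clear and reads no contact force.

**Failed or disagreed**
- The outline network found no roller in the first wrist picture after release, so I measured the seat from raw depth instead.
- The top camera's pinpoint put the roller about 3 mm higher (53 mm) than the depth measurement.
- It did not find the pin tip on the seated roller, so the hard stop is the main evidence that the pin is home.
- I did not re-measure the loupe, anvil and tin afterwards; the arm never came near them.

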